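# Register a three-oil blend on the touch docks

## Robot

A 6-joint arm with a two-finger parallel gripper is mounted at the origin on the work surface. World frame = base frame: x ahead of the robot, y to its left, z up, the work surface at z = 0. Lengths are in mm, angles in rad, forces in N, time in s.
With the tool pointing down it reaches from about 300 to 875 mm from the base axis. Payload 6.4 kg.
Tool frame: the origin (TCP) lies between the finger pads; the fingertips stand 19 mm ahead of it and the grasp point (between the pads) is the TCP (arm.finger_overhang is the distance from the TCP to the fingertips, in mm); z points along the fingers, y is the line along which they close (so a half turn about z gives the same grasp; the last joint's range is limited). The gripper opens to 85 mm and grips with 20 to 120 N. Pads are 22 mm wide; open, the fingers measure 114 mm over their backs; the gripper's body (76 mm by 85 mm) begins 54 mm behind the grasp point. The pads swing forward as they close: fully open they stand 13 mm farther back than shut.
Start: joints at [1.065, 0.181, 1.607, -0, 1.354, -0.206], TCP at [169.803, 549.371, 250.288] pointing down, gripper open.
Joint ranges: [-2.99, 2.99], [-0.89, 2.07], [0.3, 2.58], [-1.14, 4.28], [0, 2.63], [-3.12, 3.12]. Speed limits (rad/s): [2.57, 2.57, 3.01, 3.14, 3.14, 3.14].

## Interface

Orientations are given as a unit quaternion [w, x, y, z].
In Python, from station import arm gives the robot as it stands. The module is installed in compiled form; this text tells all that it offers.
- The arm moves only by the tool send_rows, never from a script. Its argument "targets" is one flat list of numbers, 7 for each row, row after row: the shift along the tool's x, y, z in cm, then the turn, a rotation vector about the tool's x, y, z in degrees, then the closure, from -1 (fully open) to 1 (shut), so that 0 is half open. A call has exactly 10 rows; each row is the pose to reach, as a shift and turn from the pose commanded when the call began, along the tool's axes at that moment; what a row does not reach only later rows make up. A row lasts 1/10 s, in which the tool goes at most 50 mm and 8.59 degrees, less where a joint would pass 70% of its speed; a pose out of reach is approached as far as the arm can. A call with a gripper value outside its range is refused whole. The fingers move at their own pace and stop on an object; the grip force is fixed at half the most. Time passes only in rows, so rows that repeat a pose let the fingers close, or fill a call up. It gives the time, the measured TCP pose, the force, the opening and the grip force at its end, in the units of the state.
- arm.state(): the state, without advancing time (a new reading comes with each control period).
- arm.grab_frame(name): name is "side" or "top"; returns a dict with "image" (480x640x3 uint8, blue, green, red), "depth" (480x640 float32, mm along the optical axis (not along the pixel's ray), 0 where there is no reading), "camera_matrix" (3x3 intrinsics, pixels), "distortion" ([k1, k2, p1, p2, k3] as OpenCV has them; the pictures are not rectified), "camera_from_world" (4x4, takes a point from world to camera coordinates). Camera axes: x right, y up, looking along -z (the intrinsics and any distortion apply to the point x, -y, -z); pixel columns grow to the right and rows downward; lengths in mm; the calibration is good to about 2 mm. A picture is of the moment at which its call begins.
- arm.finish_job(): hands the job in; it is judged then, once.
Trained networks look in a picture, given as the dict that the camera call returned (one of the last four; its "shot" number tells which), for a name from the list of things; names that differ only in an ending like _2 or _b are one class to them, and where a whole thing is asked for, a point or a joint stands for the part that bears it (a point fixed in the world has none). Each returns a list of dicts, best first, with "confidence" (0 to 1); they miss things now and then, are a little off and sometimes report something else, mostly with a low value. They report only what shows in the picture. A call takes as long as a camera call. They do not tell look-alikes from the thing itself.
- arm.search_frame(picture, label): "xy" ([column, row] in pixels, amid what is visible of it).
The state is a dict: "clock": time; "q": joint angles; "qd": joint speeds; "joint_efforts": joint torques, N m; "eef_pos": TCP position; "ee_rot": TCP orientation; "contact_force": force on the tool from outside, world axes, zero at the start; "ft_torque": the same for the moment, N m; "gripper_width": finger opening in mm; "gripper_force": force on a finger pad.
Only numpy, scipy, OpenCV 4.12 (cv2) and the standard library are available. Lean on these libraries where they do the work, as an engineer would, in place of code of your own. Each camera call takes 0.05 s, during which the arm holds its last target. There are 200 camera calls.

## Task

Register the customer's blend on the touch docks: with a fingertip, lightly push down on the white cap of the blue bottle, then on the black bulb of the amber dropper bottle, then on the cap of the gold-capped roll-on, each until its dock pad visibly sinks about half-way (it stays down), and last press the green button on the terminal. Keep strictly to that order, press gently and from straight above, do not lift or tip any bottle, and leave the green bottle and everything else on the counter alone.

Things in the scene. Friction and masses are not known exactly. Their poses are not given: they have to be found in the camera images.
- blue_bottle: cobalt-blue glass bottle with a white screw cap and white label, 33 mm across, 90 mm tall; cap 27 mm across; 70 g, loose, standing upright in its own dock; origin at the centre of its underside, z up along the bottle
- blue_top (a point): point on the bottle's axis at the flat top of its white cap, 90 mm above its underside (118 mm above the table at the start); z up along the bottle
- dock_blue: fixed touch dock under the blue bottle: white disc 72 mm across and 12 mm high, with a clear tube on it (top 48 mm above the table, inside 2 mm wider all round than the bottle) that keeps the bottle upright; origin at the centre of its underside, z up. The bottle stands inside on an orange pad 28 mm above the table
- pad_blue (a joint): how far the orange pad under the blue bottle has sunk, m: 0 up (start) to 0.010, its stop (the pad is sprung and gives softly up to 5 mm more there, coming back when let go); pushing down on the bottle's top with about 3 N sinks pad and bottle together straight down, and the pad stays where it is left. It registers once 4 mm down
- amber_bottle: amber (brown) glass dropper bottle with a black collar and narrow black dropper bulb, orange label, 33 mm across, 105 mm tall; bulb 15 mm across and 26 mm long; 70 g, loose, standing upright in its own dock; origin at the centre of its underside, z up along the bottle
- amber_top (a point): point on the bottle's axis at the top of its black bulb, 105 mm above its underside (133 mm above the table at the start); z up along the bottle
- dock_amber: fixed touch dock under the amber bottle: white disc 72 mm across and 12 mm high, with a clear tube on it (top 48 mm above the table, inside 2 mm wider all round than the bottle) that keeps the bottle upright; origin at the centre of its underside, z up. The bottle stands inside on an orange pad 28 mm above the table
- pad_amber (a joint): how far the orange pad under the amber bottle has sunk, m: 0 up (start) to 0.010, its stop (the pad is sprung and gives softly up to 5 mm more there, coming back when let go); pushing down on the bottle's top with about 3 N sinks pad and bottle together straight down, and the pad stays where it is left. It registers once 4 mm down
- gold_bottle: slim clear/pale roll-on bottle with a shiny gold cap, 24 mm across, 86 mm tall; cap 25 mm across and 30 mm long; 70 g, loose, standing upright in its own dock; origin at the centre of its underside, z up along the bottle
- gold_top (a point): point on the bottle's axis at the flat top of its gold cap, 86 mm above its underside (114 mm above the table at the start); z up along the bottle
- dock_gold: fixed touch dock under the gold bottle: white disc 72 mm across and 12 mm high, with a clear tube on it (top 48 mm above the table, inside 2 mm wider all round than the bottle) that keeps the bottle upright; origin at the centre of its underside, z up. The bottle stands inside on an orange pad 28 mm above the table
- pad_gold (a joint): how far the orange pad under the gold bottle has sunk, m: 0 up (start) to 0.010, its stop (the pad is sprung and gives softly up to 5 mm more there, coming back when let go); pushing down on the bottle's top with about 3 N sinks pad and bottle together straight down, and the pad stays where it is left. It registers once 4 mm down
- green_bottle: green glass bottle with a short black cap and cream label: not part of the blend, 33 mm across, 86 mm tall; cap 24 mm across; 70 g, loose, standing upright in its own dock; origin at the centre of its underside, z up along the bottle
- green_top (a point): point on the bottle's axis at the flat top of its black cap, 86 mm above its underside (114 mm above the table at the start); z up along the bottle
- dock_green: fixed touch dock under the green bottle: white disc 72 mm across and 12 mm high, with a clear tube on it (top 48 mm above the table, inside 2 mm wider all round than the bottle) that keeps the bottle upright; origin at the centre of its underside, z up. The bottle stands inside on an orange pad 28 mm above the table
- pad_green (a joint): how far the orange pad under the green bottle has sunk, m: 0 up (start) to 0.010, its stop (the pad is sprung and gives softly up to 5 mm more there, coming back when let go); pushing down on the bottle's top with about 3 N sinks pad and bottle together straight down, and the pad stays where it is left. It registers once 4 mm down
- terminal: fixed grey terminal box, 100 mm (x) by 150 mm (y), 55 mm high, with a dark screen on its far half; origin at the centre of its underside, z up
- confirm_top (a point): centre of the top of the round green push button (30 mm across) on the terminal, in a black collar; 73 mm above the table when up; z up
- confirm (a joint): how far the green button is pressed, m: 0 up to 0.006 fully down; it springs back, and takes about 5 N to press fully; it counts from 3 mm down
- petal_jar: pale glass jar with cork lid, 54 mm across, 66 mm tall, loose bystander; origin at the centre of its underside
- dish: white ceramic dish, 90 mm across, 30 mm tall, loose bystander; origin at the centre of its underside
- gift_box: cardboard box 80 x 110 x 45 mm, loose bystander; origin at the centre of its underside
- funnel: small steel funnel standing mouth down, 68 mm across, 60 mm tall, loose bystander; origin at the centre of its underside
- cream_jar: amber jar with black lid, 60 mm across, 50 mm tall, loose bystander; origin at the centre of its underside
There are look-alikes about, which are no part of the job. What is shaped like the dock_gold but red or turquoise is not meant.

How it is judged (in metres and radians):
On the way, in this order (a step that is already met when the one before it is completed fails the run):
1. the white-capped blue bottle is touched by the fingers and its pad is down at least 4 mm (value of joint pad_blue above 0.004 m and contact force between the fingers and blue_bottle above 0.3 N), for 0.03 s.
2. the amber dropper bottle is touched by the fingers and its pad is down at least 4 mm (value of joint pad_amber above 0.004 m and contact force between the fingers and amber_bottle above 0.3 N), for 0.03 s.
3. the gold-capped roll-on is touched by the fingers and its pad is down at least 4 mm (value of joint pad_gold above 0.004 m and contact force between the fingers and gold_bottle above 0.3 N), for 0.03 s.
4. the green button is pressed at least 3 mm with the fingers (value of joint confirm above 0.003 m and contact force between the fingers and terminal above 0.3 N), for 0.03 s.
At the end, for the whole second after the job is handed in: Pads of the blue, amber and gold-capped bottles each at least 4 mm down, the green bottle's under 2 mm; button up (under 1 mm); all four bottles at rest in their docks (tilt under 0.15 rad, within 6 mm of the axis, not raised over 2 mm); no bystander moved 20 mm (value of joint each of pad_blue, pad_amber, pad_gold above 0.004 m and value of joint pad_green below 0.002 m and value of joint confirm below 0.001 m and angle between each of blue_bottle, amber_bottle, gold_bottle, green_bottle's own z axis and vertical below 0.15 rad and horizontal distance between blue_bottle and dock_blue below 0.006 m and z of blue_bottle in the frame of dock_blue below 0.03 m and linear speed of each of blue_bottle, amber_bottle, gold_bottle, green_bottle below 0.02 m/s and horizontal distance between amber_bottle and dock_amber below 0.006 m and z of amber_bottle in the frame of dock_amber below 0.03 m and horizontal distance between gold_bottle and dock_gold below 0.006 m and z of gold_bottle in the frame of dock_gold below 0.03 m and horizontal distance between green_bottle and dock_green below 0.006 m and z of green_bottle in the frame of dock_green below 0.03 m and distance of each of petal_jar, dish, gift_box, funnel, cream_jar from where it was at the start of the episode below 0.02 m); the robot touches nothing.
It fails at once if out of order: amber sunk (2.5 mm) before blue is down, gold before amber is down, or the button pressed (2 mm) before all three are down ((value of joint pad_amber above 0.0025 m and not (value of joint pad_blue above 0.004 m)) or (value of joint pad_gold above 0.0025 m and not (value of joint pad_amber above 0.004 m)) or (value of joint confirm above 0.002 m and not (value of joint each of pad_blue, pad_amber, pad_gold above 0.004 m))).
It fails at once if the green bottle is pressed down 2 mm, or a bystander is moved more than 20 mm (value of joint pad_green above 0.002 m or distance of any of petal_jar, dish, gift_box, funnel, cream_jar from where it was at the start of the episode above 0.02 m).
It fails at once if a bottle is pulled up more than 8 mm (lifted) or leans more than 0.3 rad ((z of blue_bottle in the frame of dock_blue above 0.036 m or z of amber_bottle in the frame of dock_amber above 0.036 m or z of gold_bottle in the frame of dock_gold above 0.036 m or z of green_bottle in the frame of dock_green above 0.036 m) or angle between any of blue_bottle, amber_bottle, gold_bottle, green_bottle's own z axis and vertical above 0.3 rad).
It fails at once if a bottle is pushed harder than 25 N, or the terminal or its button harder than 45 N ((contact force between the fingers and blue_bottle above 25 N or contact force between the fingers and amber_bottle above 25 N or contact force between the fingers and gold_bottle above 25 N or contact force between the fingers and green_bottle above 25 N or contact force between the fingers and terminal above 45 N)).
It also fails if it takes over 51 s, if anything falls off the work surface, if the arm or the gripper's body presses on something with over 40 N, if the wrist force passes 120 N, or if a joint passes its speed limit or range.

## Working session

There is one attempt and no reset: what is moved stays moved. The work goes in short steps, Python scripts to look and compute and a tool call to move; the robot and the scene stay as the last step left them, time stands still between calls to the robot, and variables do not carry over. Pictures are saved under pics/ and viewed, at most 10 in all, crops included, and the job is handed in when it is done.

Besides the shell and the picture viewer there is one more tool, called after "Request:" by a JSON object that holds its "api" and its "payload", one argument or row to a line. send_rows: Moves the arm, as the interface text tells. Its arguments: {"type":"object","properties":{"targets":{"type":"array","items":{"type":"number"}}},"required":["targets"]}

```bash
mkdir -p pics
cat > h.py <<'E'
import numpy as np, cv2
from station import arm
def world(f,uv,z=None,depth=None):
    K=np.array(f["camera_matrix"]);T=np.array(f["camera_from_world"]);R,t=T[:3,:3],T[:3,3]
    n=cv2.undistortPoints(np.array([[uv]],float),K,np.array(f["distortion"],float))[0,0]
    d=R.T@np.array([n[0],-n[1],-1.]);c=-R.T@t
    s=(z-c[2])/d[2] if z is not None else depth
    return c+s*d
def proj(f,P):
    K=np.array(f["camera_matrix"]);T=np.array(f["camera_from_world"]);p=T[:3,:3]@np.array(P,float)+T[:3,3]
    return cv2.projectPoints(np.array([[p[0],-p[1],-p[2]]]),np.zeros(3),np.zeros(3),K,np.array(f["distortion"],float))[0].ravel()
def med(f,uv,r=2):
    u,v=map(int,np.round(uv));w=f["depth"][v-r:v+r+1,u-r:u+r+1];w=w[w>0]
    return float(np.median(w)) if w.size else 0
E
python3 - <<'E'
from h import *
np.set_printoptions(precision=1,suppress=True)
for c in("top","side"):
    f=arm.grab_frame(c);cv2.imwrite(f"pics/{c}0.png",f["image"])
    T=np.array(f["camera_from_world"]);print(c,-T[:3,:3].T@T[:3,3])
    for n in["blue_bottle","amber_bottle","gold_bottle","green_bottle","terminal","blue_top","amber_top","gold_top","green_top","confirm_top","dock_gold"]:
        for r in arm.search_frame(f,n)[:4]:
            d=med(f,r["xy"]);print(n,np.array(r["xy"]),round(r["confidence"],2),world(f,r["xy"],depth=d) if d else None)
print(arm.state())
E
```

```text
top [ 343.8   15.1 1178.2]
blue_bottle [416.6 247.1] 0.7 [ 506.3 -241.   109.1]
blue_bottle [282.2 237.8] 0.68 [529.7  77.5 118.5]
amber_bottle [413.5 243.8] 0.63 [ 514.4 -234.2  108.5]
gold_bottle [219.4 252.4] 0.51 [498.1 226.5 105.8]
gold_bottle [221.4 197.1] 0.47 [648.3 236.5  49.5]
gold_bottle [402.2 253.6] 0.17 [ 503.6 -225.    17.4]
green_bottle [336.7 237. ] 0.64 [532.2 -51.6 109.2]
green_bottle [474.3 274.5] 0.44 [ 449.3 -411.7    5. ]
terminal [295.3 177.4] 0.87 [691.9  47.6  72.9]
blue_top [281.  237.4] 0.57 [530.8  80.3 118. ]
amber_top [415.6 247.5] 0.64 [ 505.8 -239.3  106.2]
gold_top [216.7 248.9] 0.45 [505.4 231.6 113.3]
green_top [335.2 236.7] 0.77 [535.4 -48.8  95.3]
confirm_top [296.5 184. ] 0.64 [673.3  44.5  77.4]
dock_gold [266.9 310.5] 0.88 [362.8 120.3  26.5]
dock_gold [222.7 259.7] 0.83 [488.9 230.6  40.9]
dock_gold [188.7 320. ] 0.72 [341.6 311.2  34.1]
dock_gold [182.7 219.2] 0.68 [595.4 337.3  31.8]
side [252.5 720.  947.9]
blue_bottle [319.7 271.4] 0.95 [523.7  93.6  97.2]
amber_bottle [375.7 182.5] 0.8 [ 504.5 -231.    84.4]
amber_bottle [372.  201.3] 0.
[... 465 characters left out ...]
]
green_top [339.7 226.7] 0.86 [532.1 -48.   91.9]
confirm_top [265.8 245.2] 0.49 [672.6  51.8  75.5]
dock_gold [363.9 419.9] 0.95 [338.4 341.   44.9]
dock_gold [365.6 368.9] 0.83 [369.5 238.4  33.2]
dock_gold [387.4 324.4] 0.81 [359.  131.8  42.8]
dock_gold [230.1 382.3] 0.81 [597.1 364.4  44.2]
{'clock': 1.2, 'q': array([ 1.1,  0.2,  1.6, -0. ,  1.4, -0.2]), 'qd': array([ 0.,  0., -0.,  0.,  0., -0.]), 'joint_efforts': array([  0. , -44.5, -35.2,  -0. ,   0. ,  -0. ]), 'eef_pos': array([169.8, 549.4, 250.3]), 'ee_rot': array([ 0. ,  0.1,  1. , -0. ]), 'contact_force': array([ 0.3, -0.6,  0.3]), 'ft_torque': array([-0. , -0.1,  0. ]), 'gripper_force': 0.0, 'gripper_width': 85.8195103725582}
```

View pics/top0.png

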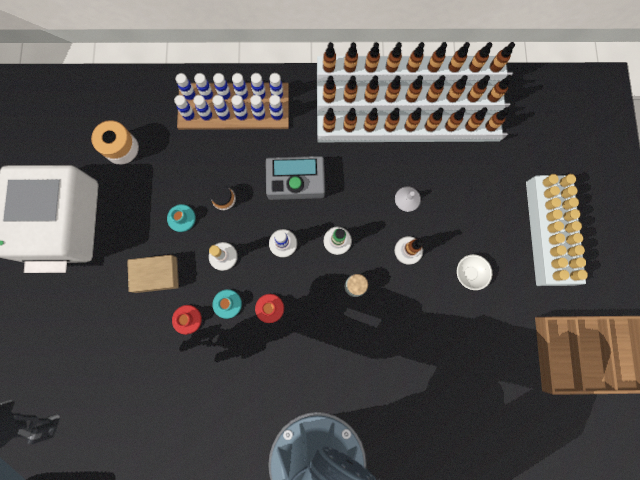

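View pics/side0.png

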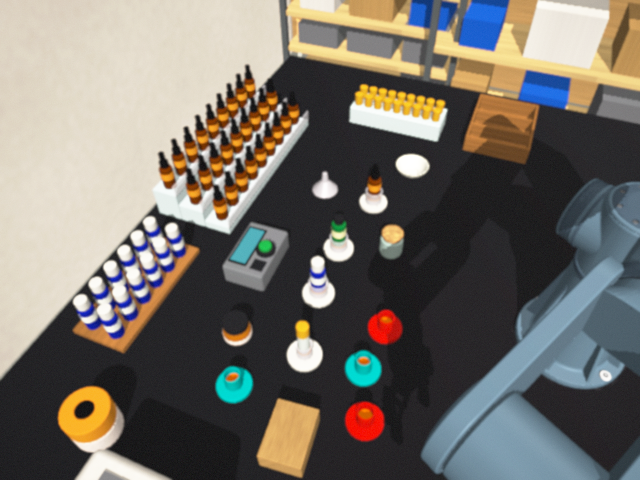

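The top view shows the blue bottle at (282,240), amber at (412,247), gold at (220,255), green at (338,238) and the button at (295,184). The red and turquoise docks are decoys. Next I refine the positions with zoomed overlays.

```bash
cat > ov.py <<'E'
from h import *
import sys
np.set_printoptions(precision=1,suppress=True)
# name: (xy, [(z,radius)...])
def overlay(est,out,S=8,w=18):
    rows=[]
    for c in("top","side"):
        f=arm.grab_frame(c);row=[]
        for n,(x,y,cs) in est.items():
            u,v=np.round(proj(f,[x,y,cs[0][0]-25])).astype(int)
            im=cv2.resize(f["image"][v-w:v+w,u-w:u+w],None,fx=S,fy=S,interpolation=cv2.INTER_CUBIC)
            im=im[:,:] 
            for z,r in cs:
                a=np.linspace(0,2*np.pi,60)
                p=np.array([proj(f,[x+r*np.cos(t),y+r*np.sin(t),z]) for t in a])
                p=((p-[u-w,v-w]+.5)*S).astype(int)
                cv2.polylines(im,[p],True,(255,0,255) if z>60 else (0,255,255),1)
            row.append(im)
        rows.append(np.hstack(row))
    im=np.vstack(rows);k=800/im.shape[1];cv2.imwrite(out,cv2.resize(im,None,fx=k,fy=k,interpolation=cv2.INTER_AREA))
E
python3 - <<'E'
from ov import *
f=arm.grab_frame("top");g=arm.grab_frame("side")
def white(f,uv,w=22):
    u,v=map(int,uv);im=f["image"][v-w:v+w,u-w:u+w].astype(int)
    m=((im.min(2)>150)&(im.max(2)-im.min(2)<40)).astype(np.uint8)
    cs,_=cv2.findContours(m,cv2.RETR_EXTERNAL,cv2.CHAIN_APPROX_NONE);c=max(cs,key=cv2.contourArea)
    (x,y),r=cv2.minEnclosingCircle(c);return np.array([x+u-w,y+v-w]),r
est={}
for n,uvt,uvd,zt,rt in[("blue",(281.5,237.5),(283,243),118,13.5),("amber",(415,243),(408,250),133,7.5),("gold",(217,249),(222,257),114,12.5)]:
    a=world(f,uvt,z=zt);d,r=white(f,uvd);b=world(f,d,z=10)
    print(n,a[:2],b[:2],r)
    est[n]=(b[0],b[1],[(zt,rt),(12,36)])
im=f["image"][170:200,280:312];hsv=cv2.cvtColor(im,cv2.COLOR_BGR2HSV)
m=cv2.inRange(hsv,(45,100,50),(80,255,255));M=cv2.moments(m,True);uv=np.array([M["m10"]/M["m00"]+280,M["m01"]/M["m00"]+170])
b=world(f,uv,z=72);print("button",uv,b,M["m00"])
hs=cv2.cvtColor(g["image"][230:262,250:285],cv2.COLOR_BGR2HSV);m=cv2.inRange(hs,(45,100,50),(80,255,255));M=cv2.moments(m,True)
print(world(g,[M["m10"]/M["m00"]+250,M["m01"]/M["m00"]+230],z=71))
est["button"]=(b[0],b[1],[(73,15)])
overlay(est,"pics/ov1.png")
E
```

```text
blue [530.5  79.1] [535.4  83.6] 13.726997375488281
amber [ 512.3 -232. ] [ 513.3 -242.5] 13.906107902526855
gold [505.  230.8] [502.5 238.4] 13.913552284240723
button [294.8 182.4] [679.2  48.9  72. ] 124.0
[675.8  51.4  71. ]
```

View pics/ov1.png

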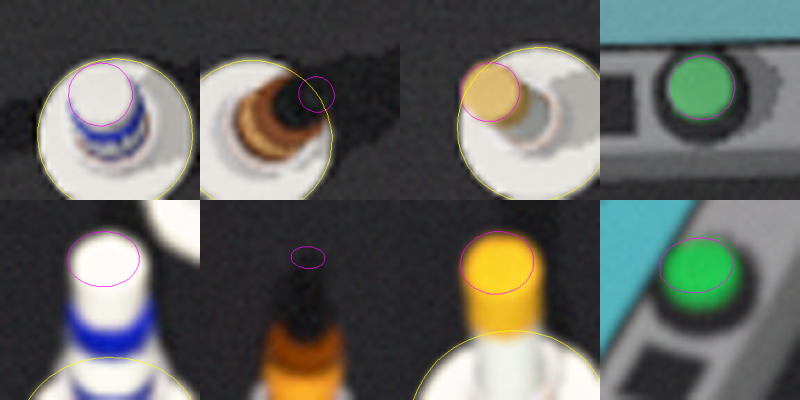

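```bash
cat > mv.py <<'E'
import sys
from h import *
from scipy.spatial.transform import Rotation as Ro
s=arm.state();q=np.array(s["ee_rot"]);R=Ro.from_quat(q[[1,2,3,0]]).as_matrix()
for a in sys.argv[1:]:
    t=np.array(eval(a),float);print(a,np.round(R.T@(t-s["eef_pos"])/10,2))
print(np.round(s["eef_pos"],1),np.round(R[:,0],3),np.round(R[:,2],4),np.round(s["contact_force"],2),s["gripper_width"],s["clock"])
E
python3 mv.py "[534,84,220]" "[534,84,160]"
```

```text
[534,84,220] [-48.54 -33.7    3.03]
[534,84,160] [-48.54 -33.7    9.03]
[169.8 549.4 250.3] [-0.955  0.295  0.   ] [-0. -0. -1.] [ 0.49 -0.82  0.12] 85.21898590081629 1.4
```

Request:
{"api": "send_rows", "payload": {
  "targets": [-4,-2.8,0.3,0,0,0,1,-8,-5.6,0.5,0,0,0,1,-12,-8.4,0.8,0,0,0,1,-16,-11.2,1,0,0,0,1,-20,-14,1.3,0,0,0,1,-24,-16.8,1.5,0,0,0,1,-28,-19.6,1.8,0,0,0,1,-32,-22.4,2,0,0,0,1,-36,-25,2.3,0,0,0,1,-40,-27.8,2.5,0,0,0,1]
}}

```text
clock: 2.4
eef_pos: [470.9, 163.9, 225.5]
ee_rot: [0.0, 0.149, 0.989, 0.0]
contact_force: [0.2, -0.3, -0.0]
gripper_width: -0.1
gripper_force: 0.0
```

```bash
python3 mv.py "[534,84,220]" "[534,84,150]"
```

```text
[534,84,220] [-8.39 -5.77  0.55]
[534,84,150] [-8.38 -5.78  7.55]
[470.9 163.9 225.5] [-0.955  0.296 -0.001] [ 8.e-04  3.e-04 -1.e+00] [ 0.17 -0.32 -0.01] -0.14475839875858681 2.4
```

Request:
{"api": "send_rows", "payload": {
  "targets": [-3,-2,0.5,0,0,0,1,-6,-4,0.5,0,0,0,1,-8.54,-5.9,0.5,0,0,0,1,-8.54,-5.9,2,0,0,0,1,-8.54,-5.9,4,0,0,0,1,-8.54,-5.9,6,0,0,0,1,-8.54,-5.9,7,0,0,0,1,-8.54,-5.9,7.5,0,0,0,1,-8.54,-5.9,7.5,0,0,0,1,-8.54,-5.9,7.5,0,0,0,1]
}}

```text
clock: 3.4
eef_pos: [534.6, 84.1, 151.2]
ee_rot: [0.001, 0.149, 0.989, 0.0]
contact_force: [0.1, -0.9, 0.3]
gripper_width: -0.3
gripper_force: 0.0
```

```bash
python3 mv.py "[534,84,150]" ; python3 -c "
from ov import *
overlay({'blue':(534.5,84,[(118,13.5),(12,36)]),'tip':(*arm.state()['eef_pos'][:2],[(131,8)])},'pics/ov2.png',w=24)"
```

```text
[534,84,150] [ 0.05 -0.03  0.12]
[534.6  84.1 151.2] [-0.955  0.295 -0.001] [ 1.4e-03 -1.0e-04 -1.0e+00] [ 0.07 -0.86  0.27] -0.3085394683665505 3.4
```

View pics/ov2.png

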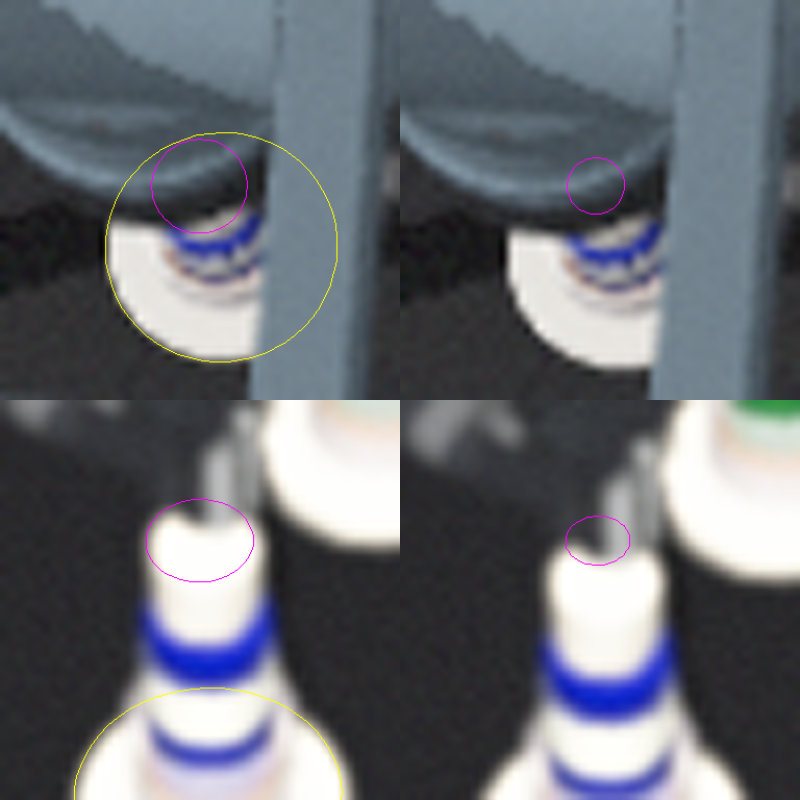

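```bash
python3 -c "
from h import *
f=arm.grab_frame('side');u,v=map(int,proj(f,[534.6,84.1,170]))
im=f['image'][v-45:v+45,u-60:u+60];im=cv2.resize(im,None,fx=6.5,fy=6.5,interpolation=cv2.INTER_CUBIC)
im=(255*(im/255.)**.5).astype(np.uint8)
for z,c in((132,(255,0,255)),(151,(0,255,0)),(205,(0,255,255))):
    p=((proj(f,[534.6,84.1,z])-[u-60,v-45]+.5)*6.5).astype(int);cv2.circle(im,tuple(p),4,c,1)
cv2.imwrite('pics/s3.png',im)"
```

```text
(no output)
```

View pics/s3.png

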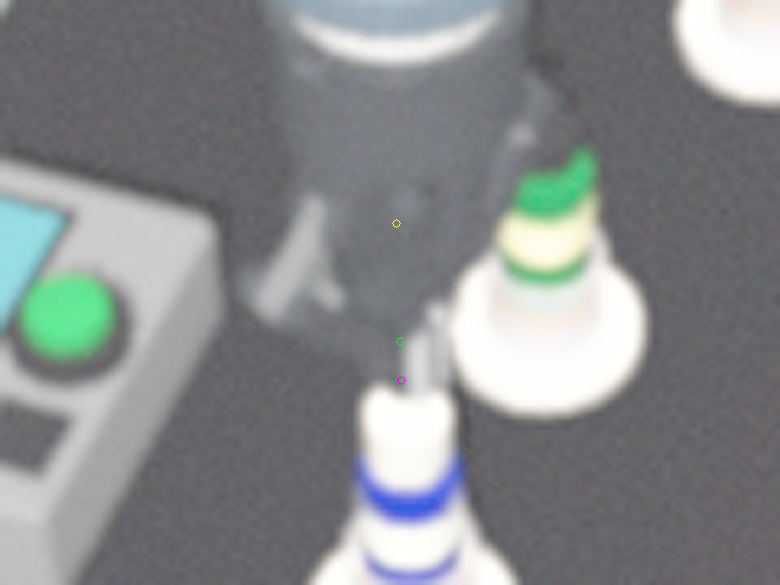

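The closed fingertips sit centred above the white cap, with the side-view tip at (402,380) in the crop. Pressing slowly.

Request:
{"api": "send_rows", "payload": {
  "targets": [0,0,0.5,0,0,0,1,0,0,1,0,0,0,1,0,0,1.2,0,0,0,1,0,0,1.35,0,0,0,1,0,0,1.5,0,0,0,1,0,0,1.6,0,0,0,1,0,0,1.7,0,0,0,1,0,0,1.8,0,0,0,1,0,0,1.9,0,0,0,1,0,0,1.9,0,0,0,1]
}}

```text
clock: 4.55
eef_pos: [534.0, 84.0, 131.2]
ee_rot: [-0.0, 0.149, 0.989, -0.0]
contact_force: [-1.7, 0.1, 0.7]
gripper_width: -0.1
gripper_force: 0.4
```

Request:
{"api": "send_rows", "payload": {
  "targets": [0,0,0,0,0,0,1,0,0,0,0,0,0,1,0,0,0.02,0,0,0,1,0,0,0.04,0,0,0,1,0,0,0.06,0,0,0,1,0,0,0.08,0,0,0,1,0,0,0.1,0,0,0,1,0,0,0.12,0,0,0,1,0,0,0.14,0,0,0,1,0,0,0.16,0,0,0,1]
}}

```text
clock: 5.55
eef_pos: [534.0, 84.1, 129.7]
ee_rot: [-0.0, 0.149, 0.989, -0.0]
contact_force: [-0.7, -0.2, 1.5]
gripper_width: -0.2
gripper_force: 0.9
```

```bash
python3 mv.py; python3 -c "
from h import *
f=arm.grab_frame('side');u,v=map(int,proj(f,[534,84,80]))
im=f['image'][v-30:v+30,u-30:u+30]
im=cv2.resize(im,None,fx=8,fy=8,interpolation=cv2.INTER_CUBIC);cv2.imwrite('pics/s4.png',np.hstack([im,]))"
```

```text
[534.   84.1 129.7] [-0.955  0.295  0.   ] [-0. -0. -1.] [-0.68 -0.17  1.53] -0.227234113400327 5.55
```

View pics/s4.png

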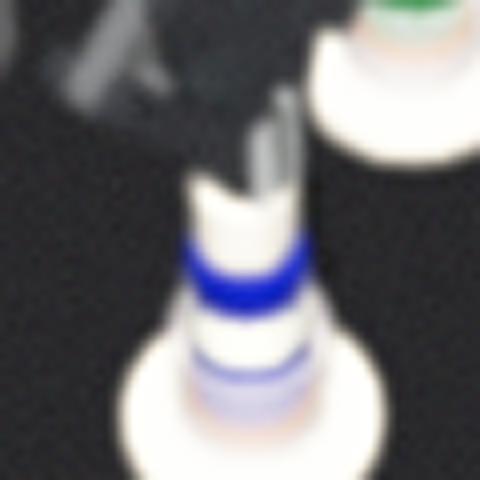

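The tip sits on the cap (around (250,190)), and the label stripe appears lower. I measure the sinkage numerically against the first picture.

```bash
cat > sink.py <<'E'
from h import *
import sys
def sink(a,b,f,x,y,zs,w=4):
    """vertical shift (mm) of bottle between gray images a,b: vertical template of column band"""
    T=[proj(f,[x,y,z]) for z in zs];u=int(round(np.mean([t[0] for t in T])));v1,v0=int(T[0][1]),int(T[1][1])
    k=8;A=cv2.resize(a[v0-12:v1+12,u-w:u+w+1],None,fx=k,fy=k,interpolation=cv2.INTER_CUBIC)
    t=A[12*k:-12*k];B=cv2.resize(b[v0-12:v1+12,u-w-2:u+w+3],None,fx=k,fy=k,interpolation=cv2.INTER_CUBIC)
    r=cv2.matchTemplate(B,t,cv2.TM_CCOEFF_NORMED);_,m,_,p=cv2.minMaxLoc(r)
    dz=abs(proj(f,[x,y,zs[0]])[1]-proj(f,[x,y,zs[0]+20])[1])/20
    return (p[1]-12*k)/k/dz,(p[0]-2*k)/k,m
E
python3 -c "
from sink import *
a=cv2.imread('pics/side0.png')
for i in range(2):
    f=arm.grab_frame('side')
    print(sink(a,f['image'],f,534,84,(62,108)),sink(a,f['image'],f,534,84,(62,95),6),'green',sink(a,f['image'],f,531,-48,(62,100)))
"
```

```text
(np.float64(8.643637076318202), 0.0, 0.9804971814155579) (np.float64(7.347091514870471), 0.0, 0.9966945648193359) green (np.float64(-0.4242400800261218), 0.75, 0.9744657874107361)
(np.float64(8.643637076318202), 0.0, 0.980283796787262) (np.float64(7.347091514870471), 0.0, 0.9968336820602417) green (np.float64(0.0), 0.625, 0.9743001461029053)
```

Blue has sunk about 7.3 mm. Next is amber: I check the bulb position, then work out the move.

```bash
python3 mv.py "[534,84,195]" "[513,-242,195]" "[513,-242,166]"
python3 - <<'E'
from h import *
o=[]
for c in("top","side"):
    im=cv2.imread(f"pics/{c}0.png");f=arm.grab_frame(c)
    x,y=513,-242;w=20;S=10
    u,v=map(int,proj(f,[x,y,110]));b=cv2.resize(im[v-w:v+w,u-w:u+w],None,fx=S,fy=S,interpolation=cv2.INTER_CUBIC)
    b=(255*np.clip(b/255.*1.3,0,1)**.4).astype(np.uint8)
    for z,r in((133,7.5),(107,7.5),(12,36)):
        p=np.array([proj(f,[x+r*np.cos(t),y+r*np.sin(t),z]) for t in np.linspace(0,6.28,50)])
        cv2.polylines(b,[((p-[u-w,v-w]+.5)*S).astype(int)],True,(255,0,255),1)
    o.append(b)
cv2.imwrite("pics/am.png",np.hstack(o))
E
```

```text
[534,84,195] [-0.   -0.   -6.54]
[513,-242,195] [ -7.62 -31.77  -6.54]
[513,-242,166] [ -7.63 -31.77  -3.64]
[534.   84.  129.6] [-0.955  0.295  0.   ] [-1.e-04 -0.e+00 -1.e+00] [-0.46  0.43  1.06] 0.056136047895947234 5.7
```

View pics/am.png

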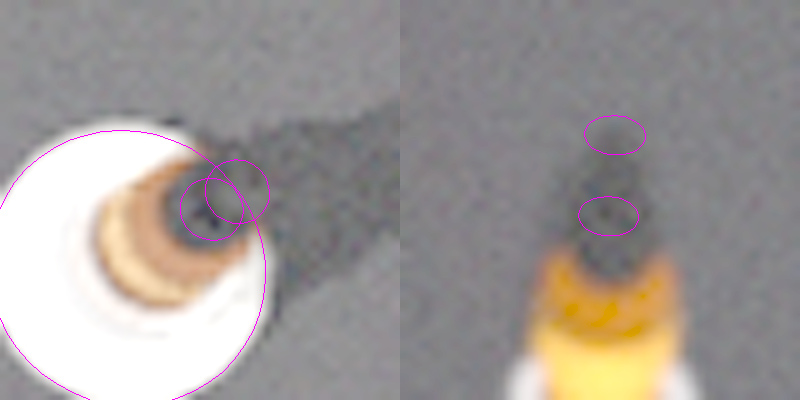

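The estimate sits on the bulb, perhaps 1 mm low in x, so I use (514,-242). Lifting and going over.

Request:
{"api": "send_rows", "payload": {
  "targets": [0,0,-2,0,0,0,1,0,0,-4.5,0,0,0,1,0,0,-6.5,0,0,0,1,-1,-4,-6.5,0,0,0,1,-2,-8,-6.5,0,0,0,1,-3,-12.5,-6.5,0,0,0,1,-4.1,-17,-6.5,0,0,0,1,-5.3,-22,-6.5,0,0,0,1,-6.5,-27,-6.5,0,0,0,1,-7.7,-31.8,-6.5,0,0,0,1]
}}

```text
clock: 6.8
eef_pos: [513.3, -242.1, 194.6]
ee_rot: [0.0, 0.149, 0.989, 0.0]
contact_force: [-0.1, -0.3, 0.4]
gripper_width: -0.3
gripper_force: 0.0
```

```bash
python3 mv.py "[514,-242,166]"; python3 -c "
from sink import *
a=cv2.imread('pics/side0.png');f=arm.grab_frame('side')
print(sink(a,f['image'],f,534,84,(62,95),6))"
```

```text
[514,-242,166] [-0.06  0.03  2.86]
[ 513.3 -242.1  194.6] [-0.955  0.295 -0.   ] [ 2.e-04 -0.e+00 -1.e+00] [-0.08 -0.32  0.42] -0.3171541626049881 6.8
(np.float64(7.347091514870471), 0.125, 0.9964591264724731)
```

Request:
{"api": "send_rows", "payload": {
  "targets": [-0.06,0,1.5,0,0,0,1,-0.06,0,3,0,0,0,1,-0.06,0,3.8,0,0,0,1,-0.06,0,4.1,0,0,0,1,-0.06,0,4.3,0,0,0,1,-0.06,0,4.45,0,0,0,1,-0.06,0,4.6,0,0,0,1,-0.06,0,4.75,0,0,0,1,-0.06,0,4.9,0,0,0,1,-0.06,0,4.97,0,0,0,1]
}}

```text
clock: 7.85
eef_pos: [514.4, -240.4, 145.0]
ee_rot: [0.0, 0.149, 0.989, -0.0]
contact_force: [-0.5, 0.4, 1.2]
gripper_width: -0.1
gripper_force: 0.9
```

```bash
python3 mv.py "[503,239,195]"; python3 -c "
from sink import *
a=cv2.imread('pics/side0.png');f=arm.grab_frame('side')
print(sink(a,f['image'],f,514,-242,(62,95),6),sink(a,f['image'],f,534,84,(62,95),6))"
```

```text
[503,239,195] [15.25 45.47 -5.01]
[ 514.4 -240.4  145. ] [-0.955  0.295 -0.   ] [ 1.e-04 -0.e+00 -1.e+00] [-0.54  0.44  1.18] -0.07764731865531532 7.85
(np.float64(5.495305407670559), -0.125, 0.9879119396209717) (np.float64(7.347091514870471), 0.125, 0.9965727925300598)
```

Request:
{"api": "send_rows", "payload": {
  "targets": [0,0,0.03,0,0,0,1,0,0,0.06,0,0,0,1,0,0,0.1,0,0,0,1,0,0,0.13,0,0,0,1,0,0,0.13,0,0,0,1,0,0,0.13,0,0,0,1,0,0,0.13,0,0,0,1,0,0,0.13,0,0,0,1,0,0,0.13,0,0,0,1,0,0,0.13,0,0,0,1]
}}

```text
clock: 8.9
eef_pos: [514.4, -240.3, 143.7]
ee_rot: [-0.0, 0.149, 0.989, 0.0]
contact_force: [0.4, 0.9, 1.4]
gripper_width: 0.2
gripper_force: 0.6
```

```bash
python3 mv.py "[503,239,195]"; python3 -c "
from sink import *
a=cv2.imread('pics/side0.png');f=arm.grab_frame('side')
print(sink(a,f['image'],f,514,-242,(62,95),6),sink(a,f['image'],f,514,-242,(70,100),4))"
```

```text
[503,239,195] [15.24 45.46 -5.13]
[ 514.4 -240.3  143.7] [-0.955  0.295  0.   ] [-0.  0. -1.] [0.44 0.93 1.38] 0.21379756705338251 8.9
(np.float64(6.3407370088506445), -0.25, 0.9805117845535278) (np.float64(6.7040585797736725), -0.25, 0.9897302985191345)
```

Amber is about 6.5 mm down. Now to gold.

Request:
{"api": "send_rows", "payload": {
  "targets": [0,0,-2,0,0,0,1,0,0,-4,0,0,0,1,0,0,-6,0,0,0,1,1,3,-6,0,0,0,1,2,6,-6,0,0,0,1,3.3,10,-6,0,0,0,1,4.7,14,-6,0,0,0,1,6,18,-6,0,0,0,1,7.3,22,-6,0,0,0,1,8.7,26,-6,0,0,0,1]
}}

```text
clock: 9.95
eef_pos: [507.8, 35.3, 203.7]
ee_rot: [0.0, 0.149, 0.989, -0.0]
contact_force: [0.1, -0.3, 0.9]
gripper_width: -0.4
gripper_force: 0.0
```

```bash
python3 mv.py "[502,239,195]" "[502,239,147]"
```

```text
[502,239,195] [ 6.57 19.29  0.87]
[502,239,147] [ 6.57 19.29  5.67]
[507.8  35.3 203.7] [-0.955  0.296 -0.   ] [ 3.e-04 -1.e-04 -1.e+00] [ 0.05 -0.28  0.94] -0.38442404144434705 9.95
```

Request:
{"api": "send_rows", "payload": {
  "targets": [1.3,4,0.5,0,0,0,1,2.7,8,0.8,0,0,0,1,4,12,0.8,0,0,0,1,5.4,16,0.8,0,0,0,1,6.57,19.3,0.8,0,0,0,1,6.57,19.3,0.8,0,0,0,1,6.57,19.3,2.5,0,0,0,1,6.57,19.3,4.5,0,0,0,1,6.57,19.3,5.6,0,0,0,1,6.57,19.3,5.6,0,0,0,1]
}}

```text
clock: 10.95
eef_pos: [501.0, 236.6, 145.7]
ee_rot: [-0.002, 0.15, 0.989, -0.001]
contact_force: [-0.4, 0.2, 0.1]
gripper_width: -0.2
gripper_force: 0.0
```

```bash
python3 mv.py "[502,239,133]" "[502,239,126]"; python3 -c "
from sink import *
a=cv2.imread('pics/side0.png');f=arm.grab_frame('side')
print(sink(a,f['image'],f,514,-242,(62,95),6),sink(a,f['image'],f,502,239,(50,95),5))"
```

```text
[502,239,133] [-0.03  0.26  1.27]
[502,239,126] [-0.03  0.27  1.97]
[501.  236.6 145.7] [-0.955  0.296  0.003] [-0.0039 -0.0011 -1.    ] [-0.44  0.24  0.12] -0.18911202616236744 10.95
(np.float64(-14.37233722006146), -1.25, 0.41329094767570496) (np.float64(0.0), 0.0, 0.9969883561134338)
```

Request:
{"api": "send_rows", "payload": {
  "targets": [0,0.15,0.4,0,0,0,1,0,0.15,0.8,0,0,0,1,0,0.15,1.0,0,0,0,1,0,0.15,1.2,0,0,0,1,0,0.15,1.35,0,0,0,1,0,0.15,1.5,0,0,0,1,0,0.15,1.65,0,0,0,1,0,0.15,1.8,0,0,0,1,0,0.15,1.95,0,0,0,1,0,0.15,2.0,0,0,0,1]
}}

```text
clock: 12.0
eef_pos: [502.8, 239.0, 127.6]
ee_rot: [0.0, 0.149, 0.989, 0.0]
contact_force: [-0.2, -0.3, 2.3]
gripper_width: 0.1
gripper_force: 0.9
```

```bash
python3 mv.py "[677.5,50,145]"; python3 -c "
from sink import *
a=cv2.imread('pics/side0.png');f=arm.grab_frame('side');cv2.imwrite('pics/s5.png',f['image'])
for z in((62,100),(70,100),(50,95)):print(sink(a,f['image'],f,502,239,z,5))"
```

```text
[677.5,50,145] [-22.28 -12.89  -1.74]
[502.8 239.  127.6] [-0.955  0.295 -0.   ] [ 1.e-04  0.e+00 -1.e+00] [-0.2  -0.26  2.25] 0.09246252477769565 12.0
(np.float64(8.231569753871714), -0.125, 0.8592076897621155)
(np.float64(9.491092002137039), -0.25, 0.7122224569320679)
(np.float64(6.515603914750355), 0.125, 0.9693810939788818)
```

View pics/s5.png

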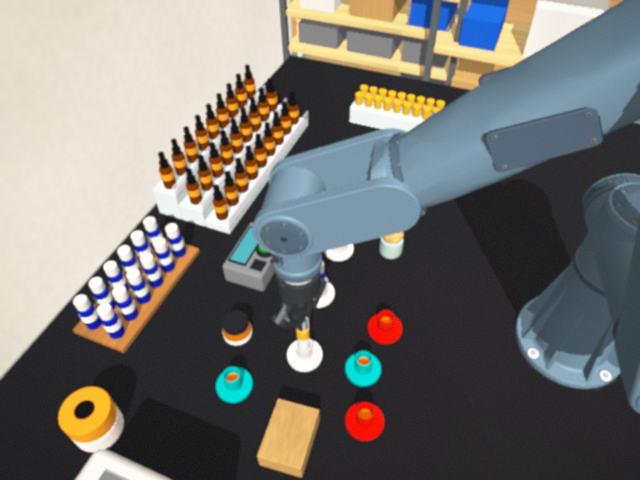

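The fingertip is on the gold cap at (302,330), and the arm hides the amber bottle. I push 1 mm more, then lift and check all three.

Request:
{"api": "send_rows", "payload": {
  "targets": [0,0,0.05,0,0,0,1,0,0,0.1,0,0,0,1,0,0,0.12,0,0,0,1,0,0,0.12,0,0,0,1,0,0,-1,0,0,0,1,0,0,-3,0,0,0,1,0,0,-6,0,0,0,1,-5,-2.9,-6,0,0,0,1,-10,-5.8,-6,0,0,0,1,-14,-8,-6,0,0,0,1]
}}

```text
clock: 13.05
eef_pos: [606.2, 128.4, 189.1]
ee_rot: [0.001, 0.149, 0.989, 0.0]
contact_force: [0.1, -0.1, 0.7]
gripper_width: -0.4
gripper_force: 0.0
```

```bash
python3 mv.py "[678,50,185]" "[678,50,100]" "[678,50,87]"; python3 -c "
from sink import *
a=cv2.imread('pics/side0.png');f=arm.grab_frame('side')
for n,x,y,z in(('blue',534,84,(62,95)),('amber',514,-242,(62,95)),('gold',502,239,(50,95)),('gold',502,239,(80,110)),('green',531,-48,(62,95))):print(n,sink(a,f['image'],f,x,y,z,5))"
```

```text
[678,50,185] [-9.17 -5.38  0.42]
[678,50,100] [-9.16 -5.39  8.92]
[678,50,87] [-9.16 -5.39 10.22]
[606.2 128.4 189.1] [-0.956  0.294 -0.001] [ 1.5e-03  1.0e-04 -1.0e+00] [ 0.05 -0.12  0.73] -0.38482774186789265 13.05
blue (np.float64(7.347091514870471), 0.0, 0.9975213408470154)
amber (np.float64(8.877031812390902), -0.125, 0.9876027703285217)
gold (np.float64(6.05020363512533), 0.125, 0.9850015640258789)
gold (np.float64(7.124996928685731), 0.125, 0.9632295370101929)
green (np.float64(0.0), 0.0, 0.9985387921333313)
```

All three pads are down and green is untouched. Now the button.

Request:
{"api": "send_rows", "payload": {
  "targets": [-4,-2.4,0.4,0,0,0,1,-7,-4.1,0.4,0,0,0,1,-9.1,-5.3,0.4,0,0,0,1,-9.1,-5.3,0.4,0,0,0,1,-9.1,-5.3,3,0,0,0,1,-9.1,-5.3,5.5,0,0,0,1,-9.1,-5.3,7.5,0,0,0,1,-9.1,-5.3,8.5,0,0,0,1,-9.1,-5.3,8.5,0,0,0,1,-9.1,-5.3,8.5,0,0,0,1]
}}

```text
clock: 14.1
eef_pos: [676.7, 52.2, 103.8]
ee_rot: [0.0, 0.149, 0.989, 0.0]
contact_force: [1.0, -0.2, -0.3]
gripper_width: -0.2
gripper_force: 0.0
```

```bash
python3 mv.py "[678,50,92]" "[678,50,87]"
```

```text
[678,50,92] [-0.19 -0.18  1.18]
[678,50,87] [-0.19 -0.18  1.68]
[676.7  52.2 103.8] [-0.956  0.295 -0.001] [ 1.e-03 -1.e-04 -1.e+00] [ 1.01 -0.18 -0.27] -0.1672612103623857 14.1
```

Request:
{"api": "send_rows", "payload": {
  "targets": [-0.15,-0.15,0.4,0,0,0,1,-0.15,-0.15,0.8,0,0,0,1,-0.15,-0.15,1,0,0,0,1,-0.15,-0.15,1.2,0,0,0,1,-0.15,-0.15,1.35,0,0,0,1,-0.15,-0.15,1.5,0,0,0,1,-0.15,-0.15,1.6,0,0,0,1,-0.15,-0.15,1.7,0,0,0,1,-0.15,-0.15,1.7,0,0,0,1,-0.15,-0.15,1.7,0,0,0,1]
}}

```text
clock: 15.1
eef_pos: [678.3, 49.8, 89.8]
ee_rot: [0.001, 0.149, 0.989, -0.0]
contact_force: [-8.6, -0.6, 22.4]
gripper_width: 0.2
gripper_force: 11.4
```

Force is 22 N at only about 2 mm nominal, which isn't just the button. I look before doing anything more.

Run:
```python
from h import *
s=arm.state();print(s["contact_force"],s["ft_torque"],s["eef_pos"],s["joint_efforts"])
o=[]
f=arm.grab_frame("side")
for im in(f["image"],cv2.imread("pics/side0.png")):
    u,v=map(int,proj(f,[678,50,75]));w=25
    b=cv2.resize(im[v-w:v+w,u-w:u+w],None,fx=8,fy=8,interpolation=cv2.INTER_CUBIC)
    b=(255*(b/255.)**.5).astype(np.uint8)
    for z,c in((73,(255,0,255)),(67,(0,0,255))):
        p=np.array([proj(f,[678+15*np.cos(t),50+15*np.sin(t),z]) for t in np.linspace(0,6.28,50)])
        cv2.polylines(b,[((p-[u-w,v-w]+.5)*8).astype(int)],True,c,1)
    o.append(b)
cv2.imwrite("pics/bt.png",np.hstack(o))
```

```text
[-8.55435506 -0.55547885 22.37000239] [-0.10220939  1.52706806 -0.03302643] [678.30022643  49.75859746  89.80210123] [-5.65898779e-02 -4.62694001e+01 -2.67927754e+01  4.08792431e-01
 -2.73143426e+00 -2.64196213e-03]
```

View pics/bt.png

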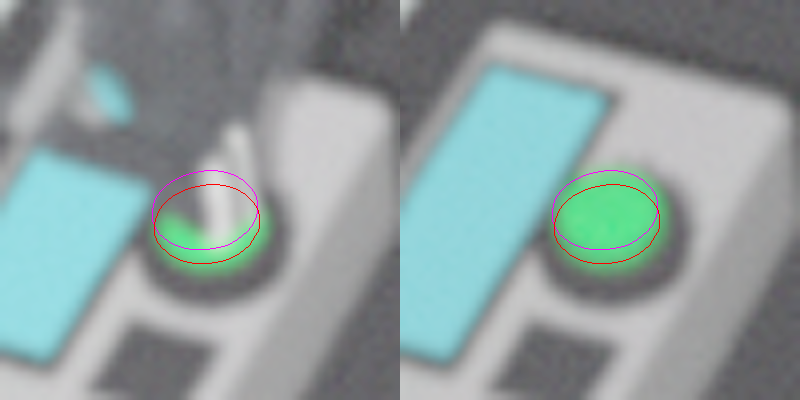

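The fingertip stands towards the screen side of the button, and the side view puts the button about 2–3 mm nearer the robot, so the far edge is likely on the collar. I lift, shift back 3.5 mm in x and press again.

Request:
{"api": "send_rows", "payload": {
  "targets": [0,0,-0.5,0,0,0,1,0,0,-1.2,0,0,0,1,0.33,-0.1,-1.2,0,0,0,1,0.33,-0.1,-1.2,0,0,0,1,0.33,-0.1,-0.8,0,0,0,1,0.33,-0.1,-0.5,0,0,0,1,0.33,-0.1,-0.3,0,0,0,1,0.33,-0.1,-0.2,0,0,0,1,0.33,-0.1,-0.2,0,0,0,1,0.33,-0.1,-0.2,0,0,0,1]
}}

```text
clock: 16.15
eef_pos: [673.5, 50.1, 89.8]
ee_rot: [-0.001, 0.149, 0.989, -0.0]
contact_force: [-10.6, 1.0, 18.9]
gripper_width: -0.1
gripper_force: 9.6
```

```bash
python3 mv.py "[674.5,50,87]"; python3 -c "
from h import *
print(arm.state()['ft_torque'])"
```

```text
[674.5,50,87] [-0.1   0.02  0.28]
[673.5  50.1  89.8] [-0.956  0.295  0.001] [-1.4e-03 -1.0e-04 -1.0e+00] [-10.59   1.04  18.87] -0.1371163887218525 16.15
[0.09466816 1.72031955 0.02767482]
```

Run:
```python
from h import *
f=arm.grab_frame("side");a=cv2.imread("pics/side0.png")
def g(im): 
    im=im.astype(float);return np.clip(im[...,1]-np.maximum(im[...,0],im[...,2])*1.0,0,None)
u0,v0=map(int,proj(f,[676,50,70]))
print(u0,v0,"px/mm z",proj(f,[676,50,73])-proj(f,[676,50,67]))
A,B=g(a),g(f["image"])
for u in range(u0-7,u0+9,1):
    print(u,A[v0-8:v0+12,u].astype(int),'\n   ',B[v0-8:v0+12,u].astype(int))
```

```text
265 245 px/mm z [-0.24946209 -1.75312766]
258 [ 0  0  0  0  0  0 15 41 53 58 52 40 24 11  0  0  0  0  1  0] 
    [ 0  0  0  0  0  0  0  5 24 42 49 43 29 12  1  0  0  0  0  1]
259 [ 0  0  0  0 10 40 69 86 97 95 91 75 58 39 16  0  0  0  0  0] 
    [ 0  0  0  0  0  0  6 31 57 79 89 86 70 46 21  1  0  0  0  0]
260 [  0   0   0  11  48  85 100 109 113 113 109 102  87  64  39  12   1   0
   0   0] 
    [  0   0   0   0   0   1  10  34  64  90 107 114 103  79  48  19   0   0
   0   0]
261 [  0   0   6  31  70 100 111 114 115 115 116 113 105  86  59  26   4   0
   0   0] 
    [  0   0   0   0   0   0   2  16  38  70  99 115 118 105  75  35   2   0
   0   0]
262 [  0   1  13  42  81 105 112 117 113 117 116 116 108  96  75  41   8   0
   0   0] 
    [  0   0   0   0   0   0   0   0  11  38  78 108 121 113  90  51  14   0
   0   0]
263 [  0   1  16  55  95 110 114 110 115 113 118 118 113 102  82  49  14   0
   0   0] 
    [  0   0   0   0   0   0   0   0   0  15  51  91 115 120  99  62  21   0
   0   0]
264 [  0   2  21  64  99 114 113 112 113 116 116 118 117 107  86  56  21   1
   0   0] 
    
[... 666 characters left out ...]
1  1  1  2  1  1  0  0  0  4 19 44 55 35  8  0  0  0]
269 [  0   0   2  27  72 101 113 116 117 115 111 100  86  71  40  14   0   0
   0   0] 
    [ 0  0  0  0  2  2  1  2  2  1  0  6 17 31 35 16  0  0  0  0]
270 [  0   0   0   7  38  75  94 103 105 102  97  82  66  41  19   1   0   0
   0   0] 
    [ 2  2  0  0  2  0  3  1  0  2  6 13 21 25 14  4  0  0  0  0]
271 [ 0  0  0  0  7 36 59 72 78 73 67 56 35 17  7  0  0  0  0  0] 
    [ 1  1  1  1  1  1  1  0  2  2  9 17 19 12  3  0  0  0  0  0]
272 [ 0  0  0  0  0  4 14 29 37 30 28 19 13  0  0  0  0  0  0  0] 
    [0 0 0 0 0 0 2 1 0 0 6 9 5 4 0 0 0 0 0 0]
273 [0 0 0 0 0 0 0 0 0 1 0 0 0 0 0 0 0 0 0 0] 
    [0 0 0 0 0 0 0 0 0 1 0 0 0 0 0 0 0 0 0 0]
```

The fingers stop at about 71 mm at both spots. The button's visible side wall (about 3 mm) has just vanished, so the flat fingertip pair is resting on the collar rim. I lift and tilt the tool 20° so that only one finger's 22 mm edge enters the collar, still descending vertically.

Request:
{"api": "send_rows", "payload": {
  "targets": [0,0,-1,0,0,0,1,0,0,-2.5,0,0,0,1,0,0,-3,7,0,0,1,0,0,-3,14,0,0,1,0,0,-3,20,0,0,1,0,0,-3,20,0,0,1,0,0,-3,20,0,0,1,0,0,-3,20,0,0,1,0,0,-3,20,0,0,1,0,0,-3,20,0,0,1]
}}

```text
clock: 17.2
eef_pos: [674.0, 48.9, 118.1]
ee_rot: [-0.026, 0.148, 0.974, -0.171]
contact_force: [0.1, -0.2, -0.1]
gripper_width: -0.3
gripper_force: 0.0
```

```bash
python3 mv.py "[675.8,46.2,106]" "[675.8,46.2,90]" "[675.8,46.2,87]" "[675.8,46.2,84]"
python3 - <<'E'
from h import *
o=[];S=12
for c,w in(("side",25),):
    f=arm.grab_frame(c);P=arm.state()["eef_pos"];u,v=map(int,proj(f,[677,50,90]))
    b=cv2.resize(f["image"][v-w:v+w,u-w:u+w],None,fx=S,fy=S,interpolation=cv2.INTER_CUBIC)
    b=(255*(b/255.)**.45).astype(np.uint8)
    cv2.circle(b,tuple(((proj(f,P)-[u-w,v-w]+.5)*S).astype(int)),4,(255,0,255),1);o.append(b)
cv2.imwrite("pics/tilt.png",o[0])
E
```

```text
[675.8,46.2,106] [-0.25  0.22  1.21]
[675.8,46.2,90] [-0.25  0.77  2.72]
[675.8,46.2,87] [-0.25  0.87  3.  ]
[675.8,46.2,84] [-0.25  0.97  3.28]
[674.   48.9 118.1] [-0.955  0.297 -0.   ] [-0.1008 -0.3259 -0.94  ] [ 0.11 -0.15 -0.13] -0.2539230622309923 17.2
```

View pics/tilt.png

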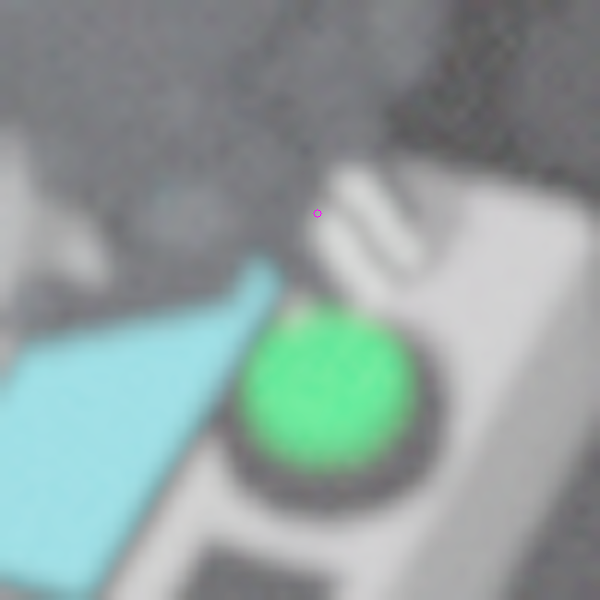

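The tool is tilted, with the near finger's edge lowest and about above the button at (325,385). Descending vertically.

Request:
{"api": "send_rows", "payload": {
  "targets": [-0.25,0.22,1.21,0,0,0,1,-0.25,0.4,1.7,0,0,0,1,-0.25,0.5,1.97,0,0,0,1,-0.25,0.53,2.06,0,0,0,1,-0.25,0.57,2.15,0,0,0,1,-0.25,0.6,2.25,0,0,0,1,-0.25,0.63,2.34,0,0,0,1,-0.25,0.67,2.44,0,0,0,1,-0.25,0.7,2.53,0,0,0,1,-0.25,0.7,2.53,0,0,0,1]
}}

```text
clock: 18.25
eef_pos: [675.8, 47.3, 91.7]
ee_rot: [-0.026, 0.147, 0.974, -0.172]
contact_force: [-2.0, -0.7, 4.1]
gripper_width: 0.1
gripper_force: 2.2
```

```bash
python3 mv.py "[675.8,46.2,92]" "[675.8,46.2,90]" "[675.8,46.2,88]" "[675.8,46.2,86]"
```

```text
[675.8,46.2,92] [-0.03 -0.1   0.01]
[675.8,46.2,90] [-0.03 -0.04  0.19]
[675.8,46.2,88] [-0.03  0.03  0.38]
[675.8,46.2,86] [-0.03  0.1   0.57]
[675.8  47.3  91.7] [-0.955  0.295 -0.   ] [-0.1008 -0.3269 -0.9397] [-2.03 -0.7   4.09] 0.12242412523223947 18.25
```

Request:
{"api": "send_rows", "payload": {
  "targets": [0,0.03,0.1,0,0,0,1,0,0.05,0.15,0,0,0,1,0,0.07,0.19,0,0,0,1,0,0.09,0.24,0,0,0,1,0,0.1,0.28,0,0,0,1,0,0.1,0.28,0,0,0,1,0,0.1,0.28,0,0,0,1,0,0.1,0.28,0,0,0,1,0,0.1,0.28,0,0,0,1,0,0.1,0.28,0,0,0,1]
}}

```text
clock: 19.25
eef_pos: [675.9, 47.3, 90.5]
ee_rot: [-0.026, 0.147, 0.974, -0.172]
contact_force: [-6.1, 0.0, 12.9]
gripper_width: -0.2
gripper_force: 6.5
```

Run:
```python
from h import *
s=arm.state();print(s["contact_force"],s["eef_pos"])
f=arm.grab_frame("side");a=cv2.imread("pics/side0.png")
def g(im): 
    im=im.astype(float);return np.clip(im[...,1]-np.maximum(im[...,0],im[...,2]),0,None).astype(int)
u0,v0=map(int,proj(f,[676,50,70]))
for u in (258,259,260,264,266,269,271,272):print(u,g(a)[v0-4:v0+10,u],g(f["image"])[v0-4:v0+10,u])
```

```text
[-6.11871065  0.01722927 12.93201206] [675.898899    47.2625136   90.47489997]
258 [ 0  0 15 41 53 58 52 40 24 11  0  0  0  0] [ 0  0  0  2 13 30 45 42 29 15  0  0  0  0]
259 [10 40 69 86 97 95 91 75 58 39 16  0  0  0] [ 0  1  7 23 48 71 89 85 71 45 21  1  0  0]
260 [ 48  85 100 109 113 113 109 102  87  64  39  12   1   0] [  0   0  14  46  81 104 115 113 103  83  48  11   1   0]
264 [ 99 114 113 112 113 116 116 118 117 107  86  56  21   1] [  0   0   0   3  28  62  98 118 126 121 105  67  24   0]
266 [102 113 114 115 119 119 121 118 112 101  80  48  14   0] [  1   1   1   0   1  29  78 109 126 122 101  60  20   0]
269 [ 72 101 113 116 117 115 111 100  86  71  40  14   0   0] [  2   0   0   3   7  29  74 103 112  90  55  20   0   0]
271 [ 7 36 59 72 78 73 67 56 35 17  7  0  0  0] [ 1  1  1  4 16 38 64 71 51 25  4  0  0  0]
272 [ 0  4 14 29 37 30 28 19 13  0  0  0  0  0] [ 1  2  0  0  9 26 38 35 17  1  0  0  0  0]
```

The button's right rim has now shifted about 2 px, roughly 6 mm, and sits against a hard stop, so it is fully pressed. I lift clear and verify.

Request:
{"api": "send_rows", "payload": {
  "targets": [0,-0.34,-0.94,0,0,0,1,0,-1.03,-2.8,0,0,0,1,0,-2,-5.6,0,0,0,1,0,-3.1,-8.5,0,0,0,1,0,-4.4,-12,0,0,0,1,0,-4.4,-12,0,0,0,1,0,-4.4,-12,0,0,0,1,0,-4.4,-12,0,0,0,1,0,-4.4,-12,0,0,0,1,0,-4.4,-12,0,0,0,1]
}}

```text
clock: 20.3
eef_pos: [674.9, 46.9, 214.8]
ee_rot: [-0.027, 0.147, 0.974, -0.172]
contact_force: [0.8, -0.6, -0.8]
gripper_width: -0.1
gripper_force: 0.0
```

```bash
python3 mv.py
python3 - <<'E'
from sink import *
a=cv2.imread('pics/side0.png');f=arm.grab_frame('side')
for n,x,y,z in(('blue',534,84,(62,95)),('amber',514,-242,(62,95)),('gold',502,239,(50,95)),('green',531,-48,(62,95)),('button',677,50,(58,74))):print(n,sink(a,f['image'],f,x,y,z,5))
d=cv2.absdiff(a,f["image"]).max(2)
for n in("petal_jar","dish","gift_box","funnel","cream_jar"):
    r=arm.search_frame(f,n)
    if r:
        u,v=map(int,r[0]["xy"]);print(n,r[0]["xy"],round(r[0]["confidence"],2),np.mean(d[v-10:v+10,u-10:u+10]>40))
E
```

```text
[674.9  46.9 214.8] [-0.955  0.295  0.002] [-0.1035 -0.3267 -0.9394] [ 0.8  -0.63 -0.79] -0.13722140351453427 20.3
blue (np.float64(7.347091514870471), 0.0, 0.9972302317619324)
amber (np.float64(8.877031812390902), -0.125, 0.9878254532814026)
gold (np.float64(6.05020363512533), 0.125, 0.9854345321655273)
green (np.float64(0.0), 0.0, 0.998541533946991)
button (np.float64(0.4288450565932755), 0.125, 0.928939938545227)
petal_jar [388.8, 244.2] 0.67 0.3625
dish [411.6, 166.4] 0.93 0.9225
gift_box [289.1, 438.3] 0.94 0.0
funnel [327.4, 188.7] 0.61 0.0
cream_jar [236.5, 328.2] 0.67 0.0
```

```bash
python3 -c "
from station import arm
print(arm.finish_job())"
```

```text
the job is handed in; nothing more can be done
None
```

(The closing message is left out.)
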